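# Turn the binder divider over

## Task

First push the black plug adapter off the left page of the open ring binder so that it lies flat on the desk beside the binder; slide it with the fingers, do not pick it up. Then turn the stiff grey divider leaf gently over the rings to the left side and press it down until it lies flat on the left page, without squeezing it hard. Leave the earphone case, the tape roll and the mouse where they are, and finish with the hand clear.

Things in the scene. Friction and masses are not known exactly. Their poses are not given: they have to be found in the camera images.
- binder: Open ring binder, fixed to the desk. Origin: centre of its underside, under the rings; x axis from right page to left page (roughly the robot's left), y along the spine (towards the robot), z up. Black boards: 150 mm either way in x, 75 mm in y, 6 mm thick. White sheets on them: |x| 10 to 132 mm, |y| to 70 mm, top 10 mm above the desk. Three steel rings (y -45, 0, 45 mm) rise 26 mm above the desk.
- hinge (a point): Middle of the line about which the leaf turns: 13.5 mm above the desk at the binder's x = 0, y = 0; the line runs along the binder's y axis.
- leaf (a joint): Grey divider leaf: 0 flat on right page, pi/2 upright, pi flat on left page (end stops). Rigid, 5 mm thick, 136 mm wide, reaching 118 mm from the hinge, with a 44 mm wide thumb tab mid free edge reaching 130 mm. Starts ajar, 0.35 to 0.65 rad: fingertips fit under the tab. Stiff rings hold it at any angle; 1 to 2 N at the tab turns it. Over 4 rad/s is flung; over 40 N from fingers is squeezed.
- tab_edge (a point): Middle of the outer edge of the leaf's thumb tab, 130 mm from the hinge line, on the plate's mid-plane; moves with the leaf.
- adapter: Loose black plug adapter lying on the left page, where the leaf must land: block 46 x 38 x 24 mm (own x -31 to 15, y +-19, z 0 to 24 mm), with thin prongs on to x = 31 mm. Origin on its underside: z = 10 mm on the page, 0 on the desk. Starts 60 to 85 mm beyond the hinge, within 20 mm of the page's middle line, x axis within 0.5 rad of the binder's.
- ear_case: Loose black earphone case, rounded, 47 x 58 x 24 mm, on the desk; origin: centre of its underside. It and the tape roll stand at the far and near ends of the binder, 180 mm off along its y axis, one beside the left page and one beside the right page; which is where changes. Leave alone.
- tape_roll: Loose roll of tan tape lying flat, 58 mm across, 19 mm high; origin: centre of its underside. To be left alone.
- mouse: Loose dark computer mouse, 113 x 63 x 37 mm, on the desk to the right of the binder; origin: centre of its underside. To be left alone.
Things that resemble listed ones, but are neither listed nor needed, are in the scene too. What is shaped like the adapter but green or purple is not meant.

How it is judged:
By the outcome, as a careful person would: the job done as asked, in the order asked, and still so for the second after the job is handed in, with the robot touching nothing.
It also fails if it takes over 58 s, if anything falls off the work surface, if the arm or the gripper's body presses on something with over 40 N, if the wrist force passes 120 N, or if a joint passes its speed limit or range.

## Robot

A 6-joint arm with a two-finger parallel gripper is mounted at the origin on a cart in front of the work surface, level with it; the furniture and walls round the work are solid. World frame = base frame: x ahead of the robot, y to its left, z up, the work surface at z = 0. Lengths are in m, angles in rad, forces in N, time in s.
With the tool pointing down it reaches from about 0.425 to 0.95 m from the base axis. Payload 3.5 kg.
Tool frame: the origin (TCP) lies between the finger pads; the fingertips stand 22 mm ahead of it and the grasp point (between the pads) lies 3 mm ahead of it (ctrl.nose_length is the z of the fingertips in the tool frame, in m); z points along the fingers, y is the line along which they close (so a half turn about z gives the same grasp; the last joint's range is limited). The gripper opens to 85 mm and grips with 20 to 120 N. Pads are 22 mm wide; open, the fingers measure 114 mm over their backs; the gripper's body (76 mm by 85 mm) begins 54 mm behind the grasp point. The pads swing forward as they close: fully open they stand 13 mm farther back than shut.
Start: joints at [0.981, 0.286, 1.577, -0, 1.279, -0.15], TCP at [0.287, 0.611, 0.253] pointing down, gripper open.
Joint ranges: [-2.77, 2.77], [-0.9, 2.22], [0.21, 2.48], [-1.53, 4.67], [0.24, 2.81], [-2.84, 2.84]. Speed limits (rad/s): [2.79, 2.79, 3.14, 3.14, 3.14, 3.14].

## Interface

Orientations are given as a unit quaternion [x, y, z, w].
In Python, from plant import ctrl gives the robot as it stands. The module is installed in compiled form; this text tells all that it offers.
- The arm moves only by the tool send_rows, never from a script. Its argument "rows" is text: rows parted by semicolons, each of 7 numbers parted by spaces: the turn, a rotation vector about the tool's x, y, z in a scale on which 1.0 is 60 degrees, then the shift along the tool's x, y, z in normalised numbers (1 is 750 mm), then the opening, from -1 (shut) to 1 (fully open). A call has 1 to 8 rows; each row is the pose to reach, as a shift and turn from the pose commanded when the call began, along the tool's axes at that moment; what a row does not reach only later rows make up. A row lasts 1/8 s, in which the tool goes at most 62.5 mm and 10.7 degrees, less where a joint would pass 70% of its speed; a pose out of reach is approached as far as the arm can. A call with a gripper value outside its range is refused whole. The fingers move at their own pace and stop on an object; "grip_force" is the grip in N (left out, the last holds). Time passes only in rows, so rows that repeat a pose let the fingers close. It gives the time, the measured TCP pose, the force, the opening and the grip force at its end, in the units of the state.
- ctrl.get_state(): the state, without advancing time (a new reading comes with each control period).
- ctrl.read_camera(name): name is "scene" or "side" or "wrist"; returns a dict with "color" (400x640x3 uint8, red, green, blue), "fx", "fy", "cx", "cy" (pixels), "extrinsics" (4x4, takes a point from world to camera coordinates). Camera axes: x right, y down, z forward; pixel columns grow to the right and rows downward; lengths in m; the calibration is good to about 2 mm. A picture is of the moment at which its call begins. There is no depth.
- ctrl.sign_off(): hands the job in; it is judged then, once.
Trained networks look in a picture, given as the dict that the camera call returned (one of the last four; its "shot" number tells which), for a name from the list of things; names that differ only in an ending like _2 or _b are one class to them, and where a whole thing is asked for, a point or a joint stands for the part that bears it (a point fixed in the world has none). Each returns a list of dicts, best first, with "p" (0 to 1); they miss things now and then, are a little off and sometimes report something else, mostly with a low value. They report only what shows in the picture. A call takes as long as a camera call. They do not tell look-alikes from the thing itself.
- ctrl.look_for(picture, target): "position" ([x, y, z] in m, in the coordinates of the camera as it stood for that picture, good to about 4 mm: the middle of the surface that is visible of it).
The state is a dict: "time": time; "qpos": joint angles; "dq": joint speeds; "joint_efforts": joint torques, N m; "eef_pos": TCP position; "tcp_rot": TCP orientation; "contact_force": force on the tool from outside, world axes, zero at the start; "wrist_torque": the same for the moment, N m; "opening": opening from 0.0 (shut) to 1.0 (fully open); "finger_force": force on a finger pad.
Only numpy, scipy, OpenCV 4.12 (cv2) and the standard library are available. Lean on these libraries where they do the work, as an engineer would, in place of code of your own. Each camera call takes 0.05 s, during which the arm holds its last target. There are 200 camera calls.

## Working session

There is one attempt and no reset: what is moved stays moved. The work goes in short steps, Python scripts to look and compute and a tool call to move; the robot and the scene stay as the last step left them, time stands still between calls to the robot, and variables do not carry over. Pictures are saved under pics/ and viewed, at most 10 in all, crops included, and the job is handed in when it is done.

Besides the shell and the picture viewer there is one more tool, called after "Request:" as name(argument=value, ...) on one line, values as JSON. send_rows: Moves the arm, as the interface text tells. Its arguments: {"type":"object","properties":{"rows":{"type":"string"},"grip_force":{"type":"number"}},"required":["rows"]}

```bash
mkdir -p pics; cat > h.py <<'E'
import numpy as np, cv2
from scipy.spatial.transform import Rotation as R
from plant import ctrl
def shot(cam): return ctrl.read_camera(cam)
def save(p,n,crop=None,s=1):
    im=p['color'][:,:,::-1]
    if crop: x0,y0,x1,y1=crop; im=im[y0:y1,x0:x1]
    cv2.imwrite(f'pics/{n}.png',cv2.resize(im,None,fx=s,fy=s,interpolation=cv2.INTER_CUBIC))
def c2w(p,v): E=np.array(p['extrinsics']); return np.linalg.inv(E)@np.r_[v,1]
def proj(p,w):
    c=np.array(p['extrinsics'])@np.r_[w,1]; return np.array([p['fx']*c[0]/c[2]+p['cx'],p['fy']*c[1]/c[2]+p['cy']])
def px2w(p,u,v,z):
    E=np.linalg.inv(np.array(p['extrinsics'])); d=E[:3,:3]@np.array([(u-p['cx'])/p['fx'],(v-p['cy'])/p['fy'],1]); o=E[:3,3]
    return o+d*(z-o[2])/d[2]
def find(p,names):
    for n in names:
        for r in ctrl.look_for(p,n)[:4]:
            w=c2w(p,r['position'])[:3]; print(n,round(r['p'],2),w.round(3),proj(p,w).round(0))
E
python3 - <<'E'
from h import *
s=ctrl.get_state(); print(s['time'],s['eef_pos'],s['tcp_rot'],s['contact_force'],s['opening'],ctrl.nose_length)
for c in('scene','side'):
    p=shot(c); save(p,c+'0',s=1.25); print(c,np.array(p['extrinsics']).round(3).tolist(),p['fx'])
    find(p,['binder','leaf','tab_edge','adapter','ear_case','tape_roll','mouse'])
E
```

```text
0.0 [0.28702745 0.61027596 0.2519522 ] [ 2.18129664e-01  9.75919116e-01 -1.07554137e-03 -4.13451362e-04] [-0.34111286  0.14861084  1.00773865] 1.0004302976048634 0.022
scene [[-0.555, -0.832, -0.018, 0.331], [-0.356, 0.257, -0.899, 0.263], [0.752, -0.492, -0.438, 0.575], [0.0, 0.0, 0.0, 1.0]] 392.03794776363463
binder 0.6 [0.533 0.119 0.007] [294. 248.]
binder 0.42 [0.54  0.068 0.04 ] [310. 228.]
leaf 0.86 [0.545 0.065 0.036] [311. 229.]
adapter 0.8 [0.579 0.198 0.032] [254. 241.]
adapter 0.8 [0.721 0.265 0.015] [206. 231.]
adapter 0.78 [0.57  0.35  0.022] [189. 268.]
adapter 0.59 [0.485 0.349 0.023] [203. 289.]
ear_case 0.46 [0.719 0.033 0.018] [287. 206.]
tape_roll 0.83 [0.393 0.227 0.018] [281. 293.]
mouse 0.66 [ 0.437 -0.282  0.022] [444. 212.]
mouse 0.46 [0.392 0.23  0.014] [281. 295.]
side [[-0.999, -0.038, -0.001, 0.563], [-0.018, 0.483, -0.875, 0.047], [0.034, -0.875, -0.484, 1.273], [0.0, 0.0, 0.0, 1.0]] 467.3923796102662
binder 0.88 [0.552 0.12  0.009] [328. 237.]
binder 0.48 [ 0.455 -0.277  0.026] [362. 166.]
leaf 0.6 [0.553 0.066 0.04 ] [328. 215.]
tab_edge 0.92 [0.553 0.071 0.038] [329. 217.]
adapter 0.83 [0.494 0.353 0.028] [352. 291.]
adapter 0.76 [0.583 0.361 0.022] [310. 295.]
adapter 0.63 [0.734 0.275 0.028] [244. 266.]
adapter 0.56 [0.588 0.203 0.03 ] [312. 248.]
ear_case 0.73 [0.732 0.042 0.021] [262. 215.]
tape_roll 0.66 [0.397 0.229 0.014] [394. 262.]
mouse 0.88 [ 0.458 -0.275  0.023] [361. 167.]
```

View pics/scene0.png

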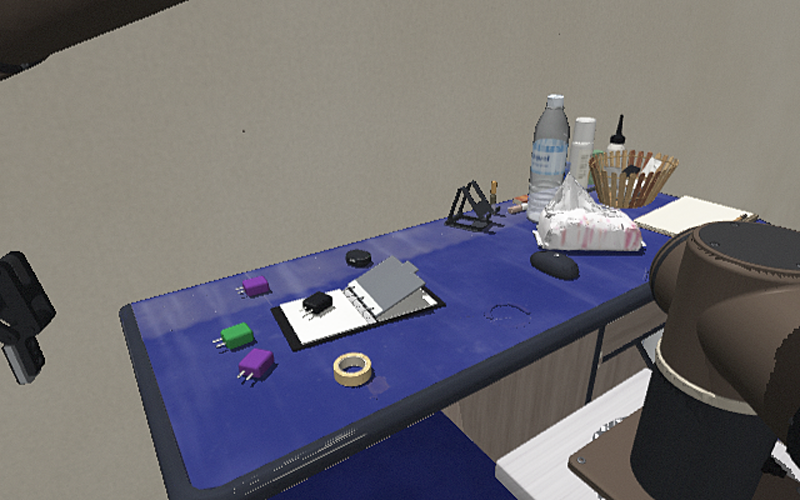

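View pics/side0.png

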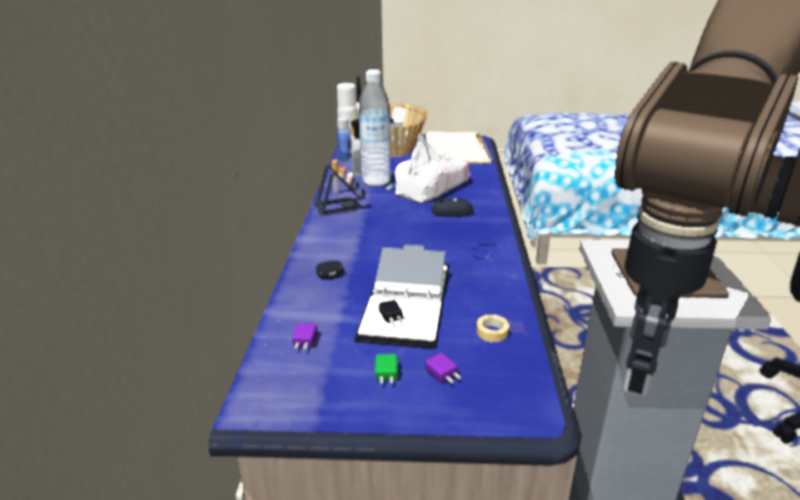

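The scene shows the black adapter on the white left page at scene px (254,241), side px (312,248). Look-alikes are green at (189,268) and purple at (203,289) and (206,231). I choose the black one and check it in a close crop.

```bash
python3 - <<'E'
from h import *
p=shot('scene'); a=p['color'][190:290,210:360,::-1]
q=shot('side'); b=q['color'][190:280,280:365,::-1]
A=cv2.resize(a,None,fx=5.3,fy=5.3,interpolation=cv2.INTER_CUBIC)[:530]
cv2.imwrite('pics/cropA.png',A)
cv2.imwrite('pics/cropB.png',cv2.resize(b,None,fx=6.5,fy=6.5,interpolation=cv2.INTER_CUBIC))
E
```

```text
(no output)
```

View pics/cropA.png

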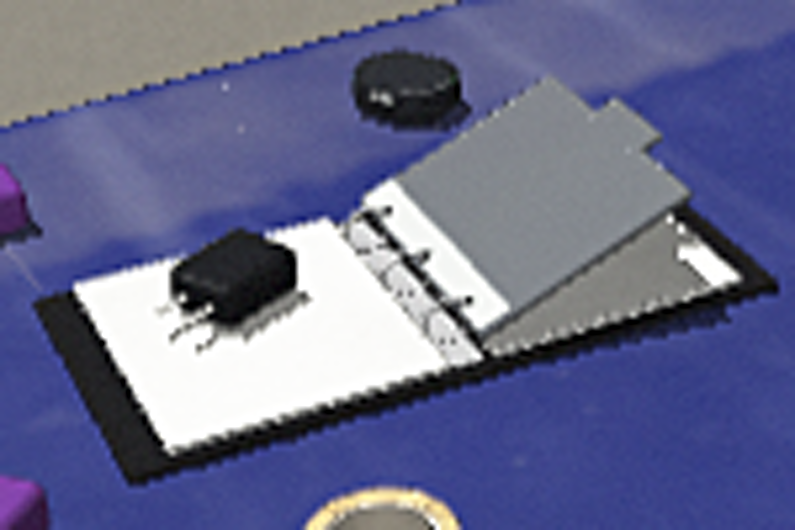

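View pics/cropB.png

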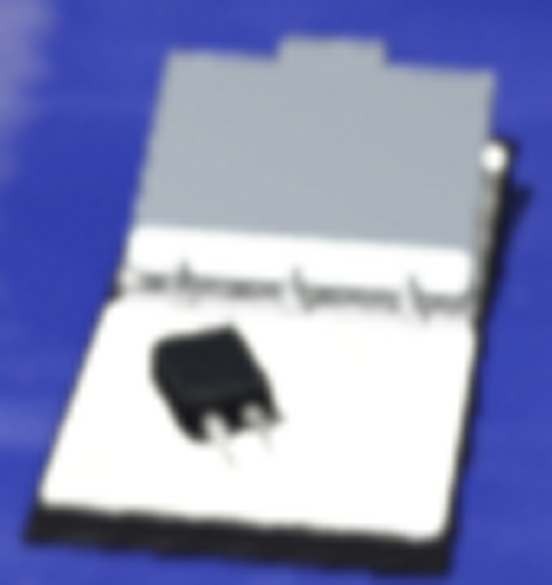

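The crops confirm it: a black block with two prongs on the white page, prongs pointing left and towards the robot. The leaf stands ajar with its tab at scene px ~(330,212). Now I fit poses from the corner pixels.

```bash
cat > fit.py <<'E'
from h import *
from scipy.optimize import least_squares
p=shot('scene'); q=shot('side')
A=lambda x,y:(x/5.3+210-.4,y/5.3+190-.4); B=lambda x,y:(x/6.5+280-.4,y/6.5+190-.4)
bp=[(p,A(37,302),150,-75,6),(p,A(132,483),150,75,0),(p,A(73,287),132,-70,10),(p,A(170,453),132,70,10),(p,A(778,290),-150,75,3),
(q,B(38,500),132,-70,10),(q,B(443,540),132,70,10),(q,B(445,575),150,75,0),(q,B(22,543),150,-75,0)]
lp=[(p,A(690,193),118,68),(p,A(548,78),118,-68),(p,A(617,98),130,-22),(p,A(662,135),130,22),
(q,B(165,50),118,-68),(q,B(495,72),118,68),(q,B(280,38),130,-22),(q,B(385,42),130,22)]
def T(v,x,y,z):
    c,s=np.cos(v[2]),np.sin(v[2]); return np.array([v[0]+(c*x-s*y)/1e3,v[1]+(s*x+c*y)/1e3,z/1e3])
def f(v):
    # per-camera small pixel offsets v[4:8], regularised
    off=lambda c:v[4:6] if c is p else v[6:8]
    r=[proj(c,T(v,x,y,z))+off(c)-u for c,u,x,y,z in bp]
    r+=[proj(c,T(v,-l*np.cos(v[3])-2.5*np.sin(v[3])*0,y,13.5+l*np.sin(v[3])))+off(c)-u for c,u,l,y in lp]
    return np.r_[np.concatenate(r),v[4:]/1.0]
S=least_squares(f,[.55,.12,1.57,.5,0,0,0,0],loss='soft_l1'); v=S.x
print(v.round(4)); print(f(v).reshape(-1,2).round(1).tolist())
def g(a): # adapter in binder frame x,y,yaw
    off=lambda c:v[4:6] if c is p else v[6:8]
    P=[]
    for c,u,x,y,z in [(p,A(205,350),31,6,12),(p,A(162,312),31,-6,12),(p,A(240,230),-31,-19,24),(p,A(297,262),-31,19,24),(p,A(213,298),15,19,24),(p,A(172,268),15,-19,24),
      (q,B(155,343),-31,-19,24),(q,B(235,325),-31,19,24),(q,B(270,392),15,19,24),(q,B(192,405),15,-19,24)]:
        c_,s_=np.cos(a[2]),np.sin(a[2]); X=a[0]+c_*x-s_*y; Y=a[1]+s_*x+c_*y
        w=.3 if x==31 else 1
        P.append(w*(proj(c,T(v,X,Y,z+10))+off(c)-u))
    return np.concatenate(P)
G=least_squares(g,[70,0,.3],loss='soft_l1'); print(G.x.round(3)); print(g(G.x).reshape(-1,2).round(1).tolist())
print('adapter world',T(v,G.x[0],G.x[1],10),v[2]+G.x[2], 'tab',T(v,-130*np.cos(v[3]),0,13.5+130*np.sin(v[3])))
E
python3 fit.py
```

```text
[ 0.5616  0.1234  1.4699  0.3982 -0.0816  0.7305  0.0389 -0.0692]
[[-0.9, -0.1], [-0.2, 1.5], [0.1, 0.3], [-0.2, -0.6], [0.2, -0.7], [0.8, -0.8], [-0.8, -1.8], [0.2, 1.5], [-0.4, 0.7], [0.5, -0.1], [0.5, -0.5], [-0.2, -0.0], [0.1, 0.0], [0.2, 0.2], [-0.1, 0.2], [-0.0, -0.3], [0.1, 0.1], [-0.1, 0.7], [0.0, -0.1]]
[ 83.093 -13.725   0.385]
[[-2.0, -1.2], [-0.6, 0.5], [-0.3, -0.1], [-0.1, -1.1], [0.5, 0.3], [-2.7, 0.6], [-0.3, -1.4], [2.8, -0.8], [2.0, -0.5], [-2.0, -0.2]]
adapter world [0.58362435 0.2046579  0.01      ] 1.8546282314744595 tab [0.54952159 0.00415485 0.06391449]
```

```bash
cat >> h.py <<'E'
BX,BY,YAW=.5616,.1234,1.4699
def b2w(x,y,z):
    c,s=np.cos(YAW),np.sin(YAW); return np.array([BX+(c*x-s*y)/1e3,BY+(s*x+c*y)/1e3,z/1e3])
def w2b(w):
    c,s=np.cos(YAW),np.sin(YAW); d=(np.array(w[:2])-[BX,BY])*1e3; return np.array([c*d[0]+s*d[1],-s*d[0]+c*d[1],w[2]*1e3])
# binder-frame columns of tool axes: base orientation tool x=-by(far:-1)*..., set by 'Rb'
def to(x,y,z,Rb):
    s=ctrl.get_state(); R0=R.from_quat(s['tcp_rot']); Rt=R.from_euler('z',YAW)*R.from_matrix(Rb)
    print('to',(x,y,z),'turn',np.degrees((R0.inv()*Rt).as_rotvec()).round(1),'shift',((R0.inv().apply(b2w(x,y,z)-s['eef_pos']))*1e3).round(1))
def st():
    s=ctrl.get_state(); Rb=(R.from_euler('z',-YAW)*R.from_quat(s['tcp_rot'])).as_matrix()
    print('t',round(s['time'],2),'binder',w2b(s['eef_pos']).round(1),'axes',Rb.round(2).tolist(),'F',np.round(s['contact_force'],1),'op',round(s['opening'],2),'q',np.round(s['qpos'],2))
DN=np.array([[0,1,0],[1,0,0],[0,0,-1.]])  # tool x=+by(near), y=+bx, z down
E
python3 - <<'E'
from h import *
st(); to(76,48,150,DN); to(76,48,35,DN)
E
```

```text
t 1.0 binder [457.3 321.9 253.4] axes [[0.33, 0.94, 0.0], [0.94, -0.33, -0.0], [-0.0, 0.0, -1.0]] F [-0.1 -0.1 -0.3] op 1.0 q [ 0.98  0.29  1.58 -0.    1.28 -0.15]
to (76, 48, 150) turn [  0.    0.  -19.4] shift [-385.1 -268.5  103.3]
to (76, 48, 35) turn [  0.    0.  -19.4] shift [-385.1 -268.5  218.3]
```

Careful with the scale: shifts go in shares of 750 mm and turns go in shares of 60 degrees. That gives: -385 mm / 750 = -0.5133, -268.5 mm / 750 = -0.358, -19.4 degrees / 60 = -0.3233.

Request:
send_rows(rows="0 0 -0.05 -0.0667 -0.0467 0.0067 -0.6;0 0 -0.1167 -0.1307 -0.0907 0.0267 -0.6;0 0 -0.1667 -0.1933 -0.136 0.0533 -0.6;0 0 -0.2333 -0.2573 -0.18 0.08 -0.6;0 0 -0.2833 -0.3213 -0.224 0.1067 -0.6;0 0 -0.3233 -0.3867 -0.2693 0.1267 -0.6;0 0 -0.3233 -0.4507 -0.3147 0.1373 -0.6;0 0 -0.3233 -0.5133 -0.358 0.1373 -0.6", grip_force=20)

```text
time: 2.0
eef_pos: [0.5216, 0.202, 0.1496]
tcp_rot: [0.051, 0.999, -0.0, -0.001]
contact_force: [0.8, 0.6, 0.5]
opening: 0.201
finger_force: 0.0
```

```bash
python3 - <<'E'
from h import *
st(); to(76,48,35,DN); to(76,-83,35,DN)
w=shot('wrist'); save(w,'w1'); find(w,['adapter','leaf','tab_edge'])
for u in [(76,48,10),(132,70,10),(132,-70,10)]: print(u,proj(w,b2w(*u)).round(0))
E
```

```text
t 2.0 binder [ 74.2  47.7 149.6] axes [[0.0, 1.0, -0.0], [1.0, -0.0, 0.0], [0.0, -0.0, -1.0]] F [0.8 0.6 0.5] op 0.2 q [ 0.19  0.14  1.95  0.    1.05 -1.28]
to (76, 48, 35) turn [-0.  -0.1 -0. ] shift [  0.2   1.9 114.6]
to (76, -83, 35) turn [-0.  -0.1 -0. ] shift [-130.8    1.9  114.4]
adapter 0.95 [0.581 0.342 0.026] [507. 255.]
adapter 0.92 [0.486 0.337 0.025] [506. 137.]
adapter 0.76 [0.583 0.197 0.034] [326. 279.]
adapter 0.48 [0.72  0.277 0.021] [425. 393.]
leaf 0.61 [0.544 0.057 0.05 ] [129. 260.]
leaf 0.2 [0.58  0.195 0.037] [323. 277.]
tab_edge 0.63 [0.547 0.06  0.046] [137. 261.]
(76, 48, 10) [327. 195.]
(132, 70, 10) [398. 168.]
(132, -70, 10) [388. 320.]
```

View pics/w1.png

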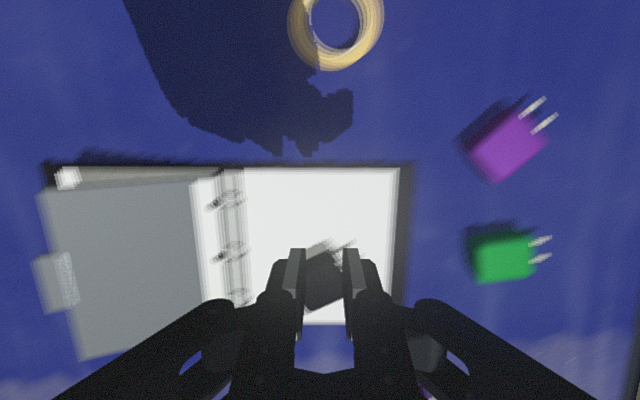

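Wrist view: the white sheet's near-left corner is at px (398,168), matching the fit. The black adapter is at (325,275), between and beyond the fingers. Lowering behind it.

Scaled: 115 mm / 750 = 0.1533, 100 mm / 750 = 0.1333.

Request:
send_rows(rows="0 0 0 0 0.002 0.0467 -0.6;0 0 0 0 0.002 0.1 -0.6;0 0 0 0 0.002 0.1333 -0.6;0 0 0 0 0.002 0.1533 -0.6;0 0 0 0 0.002 0.1533 -0.6")

```text
time: 2.82
eef_pos: [0.5205, 0.2062, 0.0345]
tcp_rot: [0.05, 0.999, -0.0, -0.001]
contact_force: [0.1, 0.1, 0.5]
opening: 0.202
finger_force: 0.0
```

Scaled: -64 mm / 750 = -0.0853, -56 mm / 750 = -0.0747.

Request:
send_rows(rows="0 0 0 -0.0107 0 0 -0.6;0 0 0 -0.0213 0 0 -0.6;0 0 0 -0.032 0 0 -0.6;0 0 0 -0.0427 0 0 -0.6;0 0 0 -0.0533 0 0 -0.6;0 0 0 -0.064 0 0 -0.6;0 0 0 -0.0747 0 0 -0.6;0 0 0 -0.0853 0 0 -0.6")

```text
time: 3.82
eef_pos: [0.5857, 0.1988, 0.0352]
tcp_rot: [0.051, 0.999, -0.0, -0.0]
contact_force: [-0.2, 0.0, -0.3]
opening: 0.198
finger_force: 0.2
```

```bash
python3 - <<'E'
from h import *
st(); p=shot('scene'); find(p,['adapter']); q=shot('side'); find(q,['adapter']); save(q,'s2',(270,170,400,300),5) if 0 else None
a=p['color'][190:290,210:360,::-1]; b=q['color'][190:280,280:365,::-1]
f=lambda i:cv2.resize(i,(400,400),interpolation=cv2.INTER_CUBIC)
cv2.imwrite('pics/two2.png',np.hstack([f(a),f(b)]))
E
```

```text
t 3.83 binder [ 77.5 -16.4  35.2] axes [[0.0, 1.0, -0.0], [1.0, -0.0, 0.0], [0.0, -0.0, -1.0]] F [-0.2  0.  -0.3] op 0.2 q [ 0.16  0.43  1.84 -0.    0.88 -1.31]
adapter 0.95 [0.486 0.347 0.025] [203. 288.]
adapter 0.88 [0.572 0.351 0.024] [188. 268.]
adapter 0.7 [0.722 0.269 0.018] [204. 230.]
adapter 0.95 [0.585 0.359 0.023] [309. 294.]
adapter 0.95 [0.494 0.359 0.023] [353. 295.]
adapter 0.89 [0.739 0.278 0.025] [242. 268.]
adapter 0.55 [0.619 0.202 0.03 ] [299. 247.]
```

View pics/two2.png

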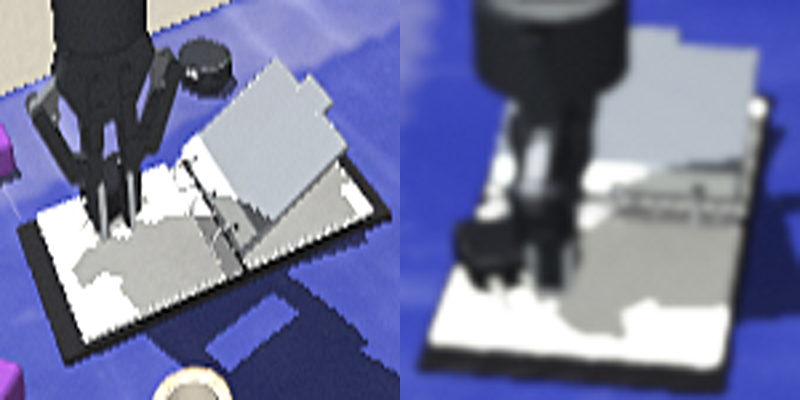

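The adapter is sliding ahead of the fingers (right panel, ~(490,255)), squared up with its prongs to the left. Continuing.

Scaled: -64 mm / 750 = -0.0853, -56 mm / 750 = -0.0747.

Request:
send_rows(rows="0 0 0 -0.0107 0 0 -0.6;0 0 0 -0.0213 0 0 -0.6;0 0 0 -0.032 0 0 -0.6;0 0 0 -0.0427 0 0 -0.6;0 0 0 -0.0533 0 0 -0.6;0 0 0 -0.064 0 0 -0.6;0 0 0 -0.0747 0 0 -0.6;0 0 0 -0.0853 0 0 -0.6")

```text
time: 5.03
eef_pos: [0.6494, 0.1924, 0.0353]
tcp_rot: [0.051, 0.999, -0.0, -0.0]
contact_force: [0.4, 0.3, 0.1]
opening: 0.199
finger_force: 0.1
```

Scaled: -9 mm / 750 = -0.012, -5 mm / 750 = -0.0067.

Request:
send_rows(rows="0 0 0 -0.0067 0 0 -0.6;0 0 0 -0.012 0 0 -0.6;0 0 0 -0.012 0 0 -0.6")

```text
time: 5.4
eef_pos: [0.6581, 0.1915, 0.0354]
tcp_rot: [0.051, 0.999, 0.0, 0.0]
contact_force: [-0.6, 0.0, 0.8]
opening: 0.201
finger_force: 0.0
```

Scaled: -140 mm / 750 = -0.1867, -100 mm / 750 = -0.1333.

Request:
send_rows(rows="0 0 0 0.0107 0 0 -0.6;0 0 0 0.0213 0 0 -0.6;0 0 0 0.0213 0 -0.0533 -0.6;0 0 0 0.0213 0 -0.1333 -0.6;0 0 0 0.0533 -0.0533 -0.1867 -0.8;0 0 0 0.1067 -0.1067 -0.1867 -1")

```text
time: 6.15
eef_pos: [0.5723, 0.1196, 0.1808]
tcp_rot: [0.05, 0.999, 0.0, 0.005]
contact_force: [0.2, -0.5, 0.4]
opening: -0.004
finger_force: 0.0
```

```bash
python3 - <<'E'
from h import *
st(); p=shot('scene'); find(p,['adapter']); q=shot('side'); find(q,['adapter','ear_case']); 
a=p['color'][180:290,190:360,::-1]; b=q['color'][190:280,230:365,::-1]
f=lambda i:cv2.resize(i,(400,300),interpolation=cv2.INTER_CUBIC)
cv2.imwrite('pics/two3.png',np.hstack([f(a),f(b)]))
E
```

```text
t 6.15 binder [ -2.7 -11.  180.8] axes [[-0.0, 1.0, 0.0], [1.0, 0.0, -0.01], [-0.01, 0.0, -1.0]] F [ 0.2 -0.5  0.4] op -0.0 q [ 0.03  0.15  1.87 -0.    1.11 -1.44]
adapter 0.88 [0.484 0.347 0.025] [204. 288.]
adapter 0.81 [0.573 0.351 0.022] [188. 268.]
adapter 0.61 [0.721 0.267 0.019] [205. 229.]
adapter 0.56 [0.677 0.183 0.025] [243. 225.]
adapter 0.9 [0.587 0.359 0.022] [308. 294.]
adapter 0.73 [0.734 0.277 0.024] [245. 268.]
adapter 0.72 [0.497 0.355 0.026] [351. 292.]
adapter 0.59 [0.684 0.192 0.02 ] [272. 248.]
ear_case 0.54 [0.733 0.04  0.024] [262. 214.]
```

View pics/two3.png

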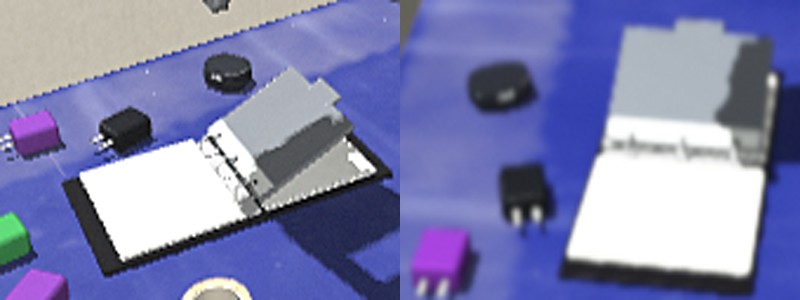

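The adapter lies flat on the desk beyond the binder (right panel ~(525,185)), clear of its edge, so the first part is done. Next: shut fingers tilted 50°, going under the tab from the right.

```bash
cat >> h.py <<'E'
def RT(t): return R.from_rotvec([0,-np.radians(t),0]).as_matrix()@DN  # tool z tilted t deg toward +bx
E
python3 - <<'E'
from h import *
print(RT(50)[:,2]); st(); to(-200,0,150,RT(50)); to(-185.5,0,86,RT(50)); to(-132,0,41,RT(50))
E
```

```text
[ 0.76604444  0.         -0.64278761]
t 6.4 binder [ -2.4  -8.7 175.6] axes [[0.0, 1.0, 0.0], [1.0, -0.0, -0.0], [-0.0, 0.0, -1.0]] F [0.3 0.5 0.8] op 0.0 q [ 0.03  0.16  1.87  0.    1.11 -1.44]
to (-200, 0, 150) turn [-50.    0.1  -0. ] shift [   8.6 -197.7   25.6]
to (-185.5, 0, 86) turn [-50.    0.1  -0. ] shift [   8.7 -183.2   89.6]
to (-132, 0, 41) turn [-50.    0.1  -0. ] shift [   8.8 -129.7  134.6]
```

Scaled: -198 mm / 750 = -0.264, -185 mm / 750 = -0.2467, -50 degrees / 60 = -0.8333.

Request:
send_rows(rows="0 0 0 0.0027 -0.0533 -0.0067 -1;-0.0833 0 0 0.0053 -0.1133 -0.0067 -1;-0.2333 0 0 0.008 -0.1733 0 -1;-0.3833 0 0 0.0107 -0.22 0.0067 -1;-0.5333 0 0 0.0115 -0.2467 0.0133 -1;-0.6667 0 0 0.0115 -0.26 0.0267 -1;-0.7833 0 0 0.0115 -0.264 0.0333 -1;-0.8333 0 0 0.0115 -0.264 0.0333 -1")

```text
time: 7.4
eef_pos: [0.5422, -0.0768, 0.1492]
tcp_rot: [0.047, 0.905, 0.423, 0.021]
contact_force: [-0.1, 0.2, -0.8]
opening: 0.0
finger_force: 0.0
```

```bash
python3 - <<'E'
from h import *
st(); to(-185.5,0,86,RT(50)); to(-132,0,41,RT(50))
E
```

```text
t 7.4 binder [-201.1   -0.8  149.2] axes [[0.0, 0.64, 0.77], [1.0, -0.0, 0.0], [0.0, 0.77, -0.64]] F [-0.1  0.2 -0.8] op 0.0 q [-0.62  0.31  1.93  0.73  1.48 -2.38]
to (-185.5, 0, 86) turn [ 0.1 -0.  -0.1] shift [  0.7 -38.5  52.5]
to (-132, 0, 41) turn [ 0.1 -0.  -0.1] shift [  0.7 -38.7 122.4]
```

Scaled: 85 mm / 750 = 0.1133, -38.7 mm / 750 = -0.0516.

Request:
send_rows(rows="0 0 0 0.0009 -0.0267 0.0267 -1;0 0 0 0.0009 -0.0513 0.06 -1;0 0 0 0.0009 -0.0516 0.0867 -1;0 0 0 0.0009 -0.0516 0.1133 -1;0 0 0 0.0009 -0.0516 0.1133 -1")

```text
time: 8.02
eef_pos: [0.5446, -0.034, 0.0657]
tcp_rot: [0.045, 0.905, 0.422, 0.02]
contact_force: [-0.3, -0.0, 0.8]
opening: -0.001
finger_force: 0.0
```

```bash
python3 - <<'E'
from h import *
st(); to(-132,0,41,RT(50))
p=shot('scene'); q=shot('side')
a=p['color'][170:270,270:420,::-1]; b=q['color'][140:240,270:400,::-1]
f=lambda i:cv2.resize(i,(400,290),interpolation=cv2.INTER_CUBIC)
cv2.imwrite('pics/two4.png',np.hstack([f(a),f(b)]))
E
```

```text
t 8.03 binder [-158.3    1.1   65.7] axes [[-0.0, 0.64, 0.77], [1.0, 0.0, 0.0], [0.0, 0.77, -0.64]] F [-0.3 -0.   0.8] op -0.0 q [-0.55  0.42  1.97  0.79  1.33 -2.46]
to (-132, 0, 41) turn [ 0.  -0.2  0. ] shift [-1.1 -2.  36. ]
```

View pics/two4.png

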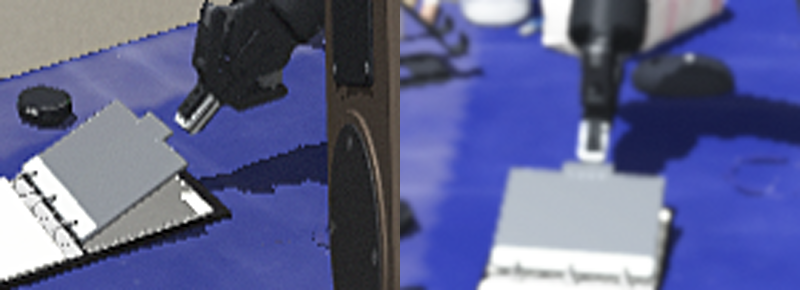

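The shut fingertips (left panel ~(185,125), right ~(590,140)) are just off the tab edge and centred on it. Advancing beneath with a little more clearance.

Scaled: 34 mm / 750 = 0.0453, 30 mm / 750 = 0.04.

Request:
send_rows(rows="0 0 0 -0.0013 -0.0067 0.008 -1;0 0 0 -0.0013 -0.0067 0.016 -1;0 0 0 -0.0013 -0.0067 0.024 -1;0 0 0 -0.0013 -0.0067 0.032 -1;0 0 0 -0.0013 -0.0067 0.04 -1;0 0 0 -0.0013 -0.0067 0.0453 -1;0 0 0 -0.0013 -0.0067 0.0453 -1")

```text
time: 9.0
eef_pos: [0.5481, -0.013, 0.0401]
tcp_rot: [0.046, 0.905, 0.422, 0.021]
contact_force: [0.5, -0.2, 0.0]
opening: -0.0
finger_force: 0.0
```

```bash
cat > arc.py <<'E'
from h import *
import sys
def tcp(a,t,r=114,h=12,g=2.5):
    u=np.array([np.sin(np.radians(t)),-np.cos(np.radians(t))]); n=np.array([-u[1],u[0]])
    C=np.array([-r*np.cos(a),13.5+r*np.sin(a)])-g*np.array([np.sin(a),np.cos(a)])
    return C-22*u-h*n
def plan(L,h=12):
    s=ctrl.get_state(); R0=R.from_quat(s['tcp_rot'])
    for a,t,r in L:
        x,z=tcp(a,t,r,h); Rt=R.from_euler('z',YAW)*R.from_matrix(RT(t))
        print(a,t,(round(x),round(z)),np.degrees((R0.inv()*Rt).as_rotvec()).round(1),(R0.inv().apply(b2w(x,0,z)-s['eef_pos'])*1e3).round(1))
E
python3 - <<'E'
from arc import *
st(); q=shot('side'); find(q,['tab_edge','leaf'])
plan([(a,50,114) for a in (.45,.55,.65,.75,.85,.95,1.05,1.15)])
E
```

```text
t 9.0 binder [-137.    -0.3   40.1] axes [[-0.0, 0.64, 0.77], [1.0, -0.0, 0.0], [0.0, 0.77, -0.64]] F [ 0.5 -0.2  0. ] op -0.0 q [-0.52  0.47  1.97  0.82  1.28 -2.48]
tab_edge 0.73 [0.554 0.071 0.04 ] [328. 216.]
leaf 0.62 [0.551 0.069 0.038] [329. 216.]
0.45 50 (-128, 66) [-0.  0.  0.] [ 0.7 25.3 -9.2]
0.55 50 (-123, 76) [-0.  0.  0.] [  0.7  36.4 -11.7]
0.65 50 (-117, 85) [-0.  0.  0.] [  0.7  47.7 -13.1]
0.75 50 (-110, 94) [-0.  0.  0.] [  0.7  59.1 -13.3]
0.85 50 (-102, 102) [-0.  0.  0.] [  0.7  70.5 -12.4]
0.95 50 (-93, 110) [-0.  0.  0.] [  0.7  81.7 -10.4]
1.05 50 (-83, 116) [-0.  0.  0.] [ 0.7 92.7 -7.2]
1.15 50 (-73, 121) [-0.  0.  0.] [  0.7 103.2  -3. ]
```

Scaled: 48 mm / 750 = 0.064, 42 mm / 750 = 0.056.

Request:
send_rows(rows="0 0 0 0.0009 0.0107 -0.0013 -1;0 0 0 0.0009 0.0213 -0.0053 -1;0 0 0 0.0009 0.028 -0.0093 -1;0 0 0 0.0009 0.0333 -0.012 -1;0 0 0 0.0009 0.0413 -0.014 -1;0 0 0 0.0009 0.048 -0.0153 -1;0 0 0 0.0009 0.056 -0.0167 -1;0 0 0 0.0009 0.064 -0.0173 -1")

```text
time: 10.15
eef_pos: [0.5497, 0.0077, 0.0858]
tcp_rot: [0.046, 0.905, 0.422, 0.021]
contact_force: [0.9, 0.1, -1.1]
opening: 0.001
finger_force: 0.7
```

```bash
python3 - <<'E'
from arc import *
st(); p=shot('scene'); q=shot('side')
a=p['color'][150:270,250:430,::-1]; b=q['color'][140:250,270:400,::-1]
f=lambda i:cv2.resize(i,(400,290),interpolation=cv2.INTER_CUBIC)
cv2.imwrite('pics/two5.png',np.hstack([f(a),f(b)]))
plan([(a,t,114) for a,t in ((.75,50),(.85,50),(.95,50),(1.05,49),(1.15,48),(1.25,47),(1.35,46),(1.45,45))])
E
```

```text
t 10.15 binder [-116.3    0.2   85.8] axes [[0.0, 0.64, 0.77], [1.0, -0.0, -0.0], [0.0, 0.77, -0.64]] F [ 0.9  0.1 -1.1] op 0.0 q [-0.48  0.37  1.99  0.83  1.31 -2.4 ]
0.75 50 (-110, 94) [0. 0. 0.] [-0.  10.3 -0.3]
0.85 50 (-102, 102) [0. 0. 0.] [-0.  21.7  0.7]
0.95 50 (-93, 110) [0. 0. 0.] [-0.  32.9  2.7]
1.05 49 (-83, 117) [1. 0. 0.] [-0.  44.2  5.7]
1.15 48 (-73, 122) [2. 0. 0.] [-0.1 55.2  9.7]
1.25 47 (-63, 127) [3. 0. 0.] [-0.1 65.7 14.8]
1.35 46 (-52, 131) [4. 0. 0.] [-0.1 75.6 20.8]
1.45 45 (-40, 133) [5. 0. 0.] [-0.1 84.9 27.8]
```

View pics/two5.png

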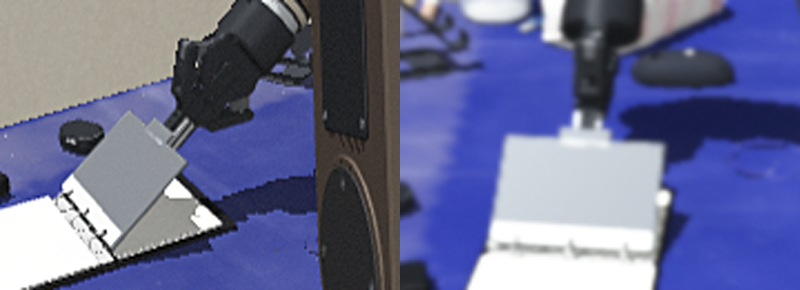

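The fingers are under the tab (left panel ~(175,130)) and the leaf is rising to about 0.7 rad. I continue along the arc.

Scaled: 85 mm / 750 = 0.1133, 27.8 mm / 750 = 0.0371, 5 degrees / 60 = 0.0833.

Request:
send_rows(rows="0 0 0 0 0.0133 -0.0004 -1;0 0 0 0 0.0287 0.0009 -1;0 0 0 0 0.044 0.0036 -1;0.0167 0 0 0 0.0587 0.0076 -1;0.0333 0 0 0 0.0733 0.0129 -1;0.05 0 0 0 0.0873 0.0197 -1;0.0667 0 0 0 0.1007 0.0277 -1;0.0833 0 0 0 0.1133 0.0371 -1")

```text
time: 11.25
eef_pos: [0.5576, 0.0839, 0.1331]
tcp_rot: [0.047, 0.923, 0.382, 0.02]
contact_force: [1.3, -1.3, 0.8]
opening: 0.002
finger_force: 0.6
```

```bash
python3 - <<'E'
from arc import *
st(); 
q=shot('side'); find(q,['tab_edge','leaf'])
plan([(a,t,112) for a,t in ((1.55,44),(1.65,42),(1.75,40),(1.85,37),(1.95,34),(2.05,31),(2.15,28),(2.25,25))])
E
```

```text
t 11.25 binder [-39.7   0.  133.1] axes [[0.0, 0.71, 0.71], [1.0, 0.0, -0.0], [-0.0, 0.71, -0.71]] F [ 1.3 -1.3  0.8] op 0.0 q [-0.32  0.24  2.01  0.82  1.24 -2.21]
leaf 0.78 [0.558 0.115 0.077] [326. 212.]
1.55 44 (-29, 133) [ 1.  -0.1  0.1] [-0.6  7.7  7.6]
1.65 42 (-17, 134) [ 3.  -0.1  0.1] [-0.6 16.3 15.1]
1.75 40 (-6, 133) [ 5.  -0.1  0.1] [-0.6 24.2 23.5]
1.85 37 (6, 132) [ 8.  -0.1  0.1] [-0.6 31.5 32.4]
1.95 34 (17, 130) [11.  -0.1  0.1] [-0.6 37.9 41.9]
2.05 31 (28, 127) [14.  -0.1  0.1] [-0.7 43.3 51.9]
2.15 28 (38, 122) [17.  -0.1  0.1] [-0.7 47.7 62.4]
2.25 25 (48, 117) [20.  -0.1  0.1] [-0.7 50.9 73.2]
```

Scaled: 73.2 mm / 750 = 0.0976, 62.4 mm / 750 = 0.0832, 20 degrees / 60 = 0.3333.

Request:
send_rows(rows="0.0167 0 0 -0.0008 0.0103 0.0101 -1;0.05 0 0 -0.0008 0.0217 0.02 -1;0.0833 0 0 -0.0008 0.0323 0.0313 -1;0.1333 0 0 -0.0008 0.042 0.0432 -1;0.1833 0 0 -0.0008 0.0507 0.056 -1;0.2333 0 0 -0.0008 0.0577 0.0693 -1;0.2833 0 0 -0.0008 0.0636 0.0832 -1;0.3333 0 0 -0.0008 0.068 0.0976 -1")

```text
time: 12.4
eef_pos: [0.567, 0.171, 0.117]
tcp_rot: [0.05, 0.975, 0.215, 0.011]
contact_force: [-0.6, -1.2, 1.1]
opening: 0.002
finger_force: 0.4
```

```bash
python3 - <<'E'
from arc import *
st(); 
q=shot('side'); find(q,['tab_edge','leaf'])
plan([(a,t,110) for a,t in ((2.35,22),(2.45,18),(2.55,14),(2.65,10),(2.75,7),(2.85,4),(2.95,2),(3.03,0))],10)
E
```

```text
t 12.4 binder [ 47.9  -0.5 117. ] axes [[0.0, 0.91, 0.42], [1.0, -0.0, -0.0], [-0.0, 0.42, -0.91]] F [-0.6 -1.2  1.1] op 0.0 q [-0.05  0.23  1.96  0.53  0.99 -1.82]
tab_edge 0.75 [0.566 0.174 0.072] [322. 227.]
tab_edge 0.51 [0.56  0.185 0.013] [324. 250.]
tab_edge 0.38 [ 0.458 -0.277  0.023] [361. 166.]
leaf 0.6 [0.566 0.169 0.073] [322. 225.]
2.35 22 (58, 110) [ 3.  -0.1  0.1] [-0.1  6.1 10.1]
2.45 18 (67, 103) [ 7.  -0.1  0.1] [-0.1 11.3 20. ]
2.55 14 (75, 96) [11.  -0.1  0.1] [-0.1 15.4 30.2]
2.65 10 (82, 88) [15.  -0.1  0.1] [-0.1 18.4 40.8]
2.75 7 (88, 78) [18.  -0.1  0.1] [-0.1 20.  51.6]
2.85 4 (93, 69) [21.  -0.1  0.1] [-0.2 20.4 62.5]
2.95 2 (97, 59) [23.  -0.1  0.1] [-0.2 19.4 73.3]
3.03 0 (99, 50) [25.  -0.1  0.1] [-0.2 17.9 81.8]
```

Scaled: 81.8 mm / 750 = 0.1091, 73.3 mm / 750 = 0.0977, 25 degrees / 60 = 0.4167.

Request:
send_rows(rows="0.05 0 0 0 0.008 0.0133 -1;0.1167 0 0 0 0.0151 0.0267 -1;0.1833 0 0 0 0.0205 0.04 -1;0.25 0 0 0 0.0245 0.0544 -1;0.3 0 0 0 0.0267 0.0688 -1;0.35 0 0 0 0.0272 0.0833 -1;0.3833 0 0 0 0.0259 0.0977 -1;0.4167 0 0 0 0.024 0.1091 -1")

```text
time: 13.55
eef_pos: [0.5719, 0.2207, 0.0499]
tcp_rot: [0.051, 0.999, -0.0, -0.001]
contact_force: [0.1, -0.0, 0.9]
opening: 0.003
finger_force: 0.3
```

```bash
python3 - <<'E'
from arc import *
st(); to(104,0,38,RT(0))
E
```

```text
t 13.55 binder [97.8 -0.5 49.9] axes [[0.0, 1.0, -0.0], [1.0, -0.0, 0.0], [0.0, -0.0, -1.0]] F [ 0.1 -0.   0.9] op 0.0 q [ 0.2   0.39  1.85 -0.    0.9  -1.27]
to (104, 0, 38) turn [-0.  -0.1 -0.1] shift [ 0.4  6.2 11.9]
```

Now press down in small steps, watching the force.

Scaled: 11.5 mm / 750 = 0.0153, 11 mm / 750 = 0.0147.

Request:
send_rows(rows="0 0 0 0 0.0027 0.004 -1;0 0 0 0 0.004 0.008 -1;0 0 0 0 0.0053 0.0107 -1;0 0 0 0 0.0053 0.0133 -1;0 0 0 0 0.0053 0.0147 -1;0 0 0 0 0.0053 0.0153 -1;0 0 0 0 0.0053 0.0153 -1")

```text
time: 14.42
eef_pos: [0.5724, 0.225, 0.0391]
tcp_rot: [0.051, 0.999, 0.0, 0.0]
contact_force: [0.3, -0.1, 0.9]
opening: -0.002
finger_force: 0.1
```

Scaled: 2 mm / 750 = 0.0027, 1.4 mm / 750 = 0.0019.

Request:
send_rows(rows="0 0 0 0 0 0.0009 -1;0 0 0 0 0 0.0019 -1;0 0 0 0 0 0.0027 -1;0 0 0 0 0 0.0027 -1")

```text
time: 14.92
eef_pos: [0.5725, 0.225, 0.038]
tcp_rot: [0.05, 0.999, -0.0, -0.0]
contact_force: [-2.8, -1.1, 6.6]
opening: 0.001
finger_force: 2.9
```

Scaled: 1 mm / 750 = 0.0013, 0.5 mm / 750 = 0.0007.

Request:
send_rows(rows="0 0 0 0 0 0.0007 -1;0 0 0 0 0 0.0013 -1;0 0 0 0 0 0.0013 -1")

```text
time: 15.3
eef_pos: [0.5725, 0.2251, 0.0379]
tcp_rot: [0.05, 0.999, -0.0, -0.0]
contact_force: [-4.4, -1.4, 10.6]
opening: -0.004
finger_force: 5.1
```

The leaf is at the stop: the force rises with no further motion. I lift straight up and clear.

Scaled: -190 mm / 750 = -0.2533, -170 mm / 750 = -0.2267.

Request:
send_rows(rows="0 0 0 0 0 -0.0067 -1;0 0 0 0 0 -0.0267 -1;0 0 0 0 0 -0.0667 -1;0 0 0 0 0 -0.12 -1;0 0 0 0 0 -0.1733 -1;0 0 0 0.0133 0 -0.2267 -1;0 0 0 0.0533 -0.0533 -0.2533 -1;0 0 0 0.0533 -0.12 -0.2533 -1")

```text
time: 16.3
eef_pos: [0.5232, 0.1397, 0.2292]
tcp_rot: [0.049, 0.999, 0.0, 0.003]
contact_force: [0.4, -1.1, -0.7]
opening: 0.001
finger_force: 0.0
```

```bash
python3 - <<'E'
from h import *
st(); p=shot('scene'); q=shot('side')
find(q,['ear_case','tape_roll','mouse','adapter','tab_edge'])
a=p['color'][170:310,190:370,::-1]; b=q['color'][180:300,240:400,::-1]
f=lambda i:cv2.resize(i,(400,300),interpolation=cv2.INTER_CUBIC)
cv2.imwrite('pics/two6.png',np.hstack([f(a),f(b)]))
E
```

```text
t 16.3 binder [ 12.4  39.8 229.2] axes [[-0.0, 1.0, 0.0], [1.0, 0.0, -0.01], [-0.01, 0.0, -1.0]] F [ 0.4 -1.1 -0.7] op 0.0 q [ 0.07  0.01  1.93  0.    1.19 -1.4 ]
ear_case 0.5 [0.733 0.046 0.025] [261. 215.]
ear_case 0.35 [0.567 0.197 0.015] [321. 252.]
tape_roll 0.69 [0.399 0.229 0.019] [393. 260.]
mouse 0.77 [ 0.455 -0.278  0.026] [362. 166.]
adapter 0.77 [0.686 0.194 0.021] [271. 248.]
adapter 0.75 [0.583 0.359 0.02 ] [310. 295.]
adapter 0.65 [0.736 0.275 0.025] [244. 267.]
adapter 0.57 [0.494 0.358 0.025] [352. 294.]
tab_edge 0.57 [0.569 0.195 0.016] [320. 251.]
```

View pics/two6.png

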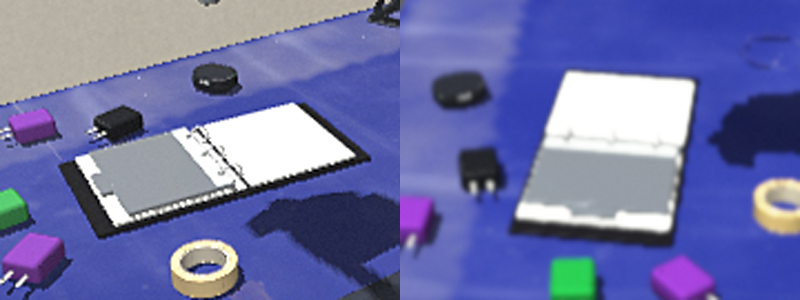

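The leaf lies flat on the left page (left panel ~(160,175)). The fingertips stopped at z = 16 mm, which is the top of the flat leaf. The adapter lies flat on the desk, the other objects haven't moved, and the hand is clear.

```bash
python3 -c "
from plant import ctrl
print(ctrl.sign_off())"
```

```text
the job is handed in; nothing more can be done
None
```

The job is done and handed in at about 16 s: the black adapter was slid off the left page and lies flat on the desk beyond the binder's far edge, the leaf is turned over and pressed flat on the left page (about 11 N at most), the earphone case, tape roll and mouse are where they were, and the hand is clear.

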